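Fit a chair castor and prove it by a pull test

TASK

Take the castor out of the wooden block and push its stem straight down into the one empty socket of the upturned chair base until it clicks fully home, pressing with no more than 40 N. Still holding it, pull straight up with slowly rising force to about 12 N (at least 10, never over 16), keep that pull for a second to prove it holds, then ease off and let go. The castor must stay fully home, and the other things on the bench stay where they are.

Things in the scene. Friction and masses are not known exactly. Their poses are not given: they have to be found in the camera images.
- castor: Loose twin-wheel chair castor, about 120 g, black wheels up, steel stem down in the wooden block; any yaw fits. Origin: stem axis at the shoulder, the underside of its 26 mm flange, which rests on the block's top. z up, y along the axle. Stem reaches 26 mm below the origin: 10 mm diameter, a thin neck, then an 11 mm round bulge near the tip. Wheel tops 52 mm above the origin.
- castor_grip (a point): Point on the castor to grip: on its stem axis, 30 mm above the shoulder, midway between the flat outer faces of the two wheels (44 mm apart along the castor's y axis; wheels 44 mm in diameter, centred 5 mm to the castor's +x of this point). The flange top is 26 mm below.
- block: Fixed wooden block, 80 x 80 x 45 mm, with one plain loose hole (14 mm) in the middle of its top in which the castor stands. Origin: centre of its underside.
- base: Upturned five-arm office-chair base, grey plastic, fixed. Hub 96 mm in diameter, 67 mm high; sockets 260 mm from the hub axis. Origin: on the bench straight below the empty socket, which is on the arm pointing to the robot; the hub is 260 mm along +x, z up; the other four arms carry fitted castors, wheels up to 127 mm above the bench. The empty arm's end is springy: it yields 1 to 3 mm under push or pull.
- socket (a point): Centre of the empty socket's mouth, on the rim (top of the 40 x 40 mm arm end, 75 mm above the bench). Hole 13 mm wide, 40 mm deep, 2 mm chamfer. A spring clip inside meets the stem's bulge with the castor's shoulder 12 mm above the rim; it clicks past at about 16 to 22 N. Home: shoulder on the rim. Pulling it out takes about 20 to 24 N; under less it rises 1 to 2 mm and stays caught.
- knob_box: Bystander: small open wooden box of cooker knobs, 100 x 100 x 45 mm. Origin: centre of its underside.
- mallet: Bystander: rubber-headed mallet lying flat along its x axis, handle to -x.
- burner: Bystander: dark steel burner cap, 72 mm in diameter, 16 mm high.
- jar: Bystander: amber glass jar, 64 mm in diameter, 85 mm high.
Things that resemble listed ones, but are neither listed nor needed, are in the scene too. Leave any red look-alike of the castor alone.

How it is judged:
By the outcome, as a careful person would: the job done as asked, in the order asked, and still so for the second after the job is handed in, with the robot touching nothing.
It also fails if it takes over 67 s, if anything falls off the work surface, if the arm or the gripper's body presses on something with over 40 N, if the wrist force passes 120 N, or if a joint passes its speed limit or range.

ROBOT

A 6-joint arm with a two-finger parallel gripper is mounted at the origin on the work surface. World frame = base frame: x ahead of the robot, y to its left, z up, the work surface at z = 0. Lengths are in m, angles in degrees, forces in N, time in s.
With the tool pointing down it reaches from about 0.325 to 0.775 m from the base axis. Payload 5.5 kg.
Tool frame: the origin (TCP) lies at the centre of the arm's flange, where the gripper is bolted on; the fingertips stand 182 mm ahead of it and the grasp point (between the pads) lies 163 mm ahead of it; z points along the fingers, y is the direction in which the jaws open and shut (so a half turn about z gives the same grasp; the last joint's range is limited). The gripper opens to 88 mm and grips with 3 to 60 N. Pads are 20 mm wide; open, the fingers measure 115 mm over their backs; the gripper's body (75 mm by 178 mm) begins 61 mm behind the grasp point.
Start: joints at [60.063, 5.22, 70.514, -0, 104.267, -3.249], TCP at [0.269, 0.536, 0.405] pointing down, gripper open.
Joint ranges: [-164.24, 164.24], [-49.07, 125.15], [9.68, 141.18], [-86.29, 266.29], [3.28, 154.24], [-151.56, 151.56]. Speed limits (degrees/s): [147.25, 147.25, 172.46, 180, 180, 180].

INTERFACE

Orientations are given as [roll, pitch, yaw] about the fixed x, y, z axes, in that order (R = Rz(yaw) Ry(pitch) Rx(roll)).
In Python, from station import r gives the robot as it stands. The module is installed in compiled form; this text tells all that it offers. Calls block until the motion is done:
- r.reach(position, orientation): joint-space move of the TCP to a pose.
- r.servo_line(position, rotation=None, speed=0.15): straight line of the TCP; rotation=None keeps the orientation; speed is the mean speed in m/s.
- r.move_joints(angles): joint-space move.
- r.let_go() and r.grab(squeeze=None): open the fingers fully, or close them until they stop; squeeze is the grip in N (None keeps the last).
- r.wait(seconds).
- r.inverse_kinematics(position, orientation): joint angles nearest the present ones, or None.
- r.sense(): the state.
- r.snapshot(name): name is "scene" or "side" or "wrist"; returns a dict with "frame" (420x560x3 uint8, red, green, blue), "fx", "fy", "cx", "cy" (pixels), "dist_coeffs" ([k1, k2, p1, p2, k3] as OpenCV has them; the pictures are not rectified), "R" (3x3) and "t" (3): a world point X has camera coordinates R X + t. Camera axes: x right, y down, z forward; pixel columns grow to the right and rows downward; lengths in m; the calibration is good to about 2 mm. A picture is of the moment at which its call begins. There is no depth.
A pose or a line that the arm cannot do raises r.IKError and nothing moves.
- r.hand_in(): hands the job in, once; it reports no verdict.
The state is a dict: "clock": time; "joints": joint angles; "joint_vel": joint speeds; "joint_torque": joint torques, N m; "tcp_pos": TCP position; "orientation": TCP orientation; "contact_force": force on the tool from outside, world axes, zero at the start; "torque": the same for the moment, N m; "opening": finger opening in m.
Only numpy, scipy, OpenCV 4.12 (cv2) and the standard library are available. Lean on these libraries where they do the work, as an engineer would, in place of code of your own. Each camera call takes 0.05 s, during which the arm holds its last target.

## Working session

There is one attempt and no reset: what is moved stays moved. The work goes in short steps, each a Python script; the robot and the scene stay as the last script left them, time stands still between calls to the robot, and variables do not carry over. Pictures are saved under pics/ and viewed, and the job is handed in when it is done.

```bash
mkdir -p pics; python3 - <<'E'
from station import r
import cv2,numpy as np
s=r.sense();print(s)
for n in("scene","side","wrist"):
    d=r.snapshot(n);cv2.imwrite(f"pics/{n}0.png",d["frame"][:,:,::-1])
    np.save(f"pics/{n}0.npy",d,allow_pickle=True)
    print(n,d["fx"],d["fy"],d["cx"],d["cy"],d["dist_coeffs"],-np.array(d["R"]).T@d["t"])
E
```

```text
{'clock': 0.0, 'joints': array([ 6.00615841e+01,  5.26210760e+00,  7.05826933e+01, -5.13408115e-04,
        1.04267409e+02, -3.24963078e+00]), 'joint_vel': array([ 0.09465947, -0.02194224, -0.01262538, -0.032409  ,  0.11638397,
       -0.10422198]), 'joint_torque': array([-3.47937419e-05, -4.46462202e+01, -4.06435812e+01,  6.98430883e-02,
        2.94582825e-02, -1.44171859e-04]), 'tcp_pos': array([0.26952191, 0.53611054, 0.40350898]), 'orientation': array([-1.79887942e+02, -5.86376138e-03,  1.53311083e+02]), 'contact_force': array([-0.05303572,  0.05075701,  0.66544368]), 'torque': array([ 0.06087741, -0.02733863,  0.03007206]), 'opening': 0.08799215570178642}
scene 385.62734236977104 385.62734236977104 284.26911566022017 206.2094012259182 [0.03355512 0.         0.         0.         0.        ] [ 1.02534628 -0.82872992  0.73028816]
side 537.8475138306706 537.8475138306706 278.3944057422736 204.0903587905656 [-0.00134455  0.          0.          0.          0.        ] [-0.10980274  1.13311034  0.90415632]
wrist 314.8231475829083 314.8231475829083 284.02416961982453 209.3103684104599 [-0.06318063  0.          0.          0.          0.        ] [0.19377896 0.57505469 0.38374882]
```

View pics/scene0.png

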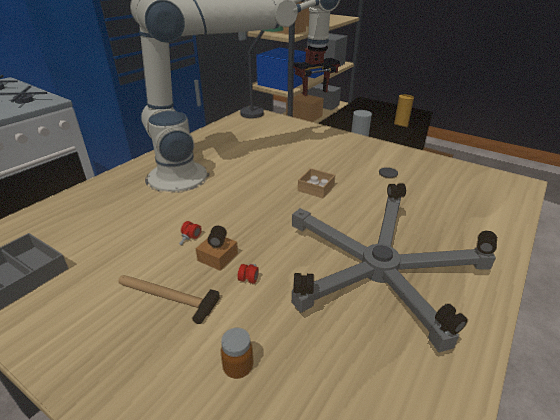

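View pics/side0.png

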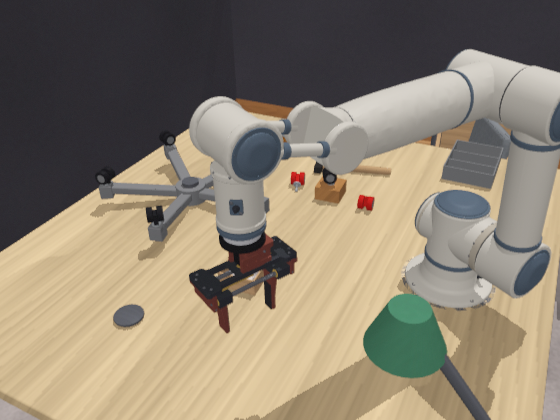

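View pics/wrist0.png

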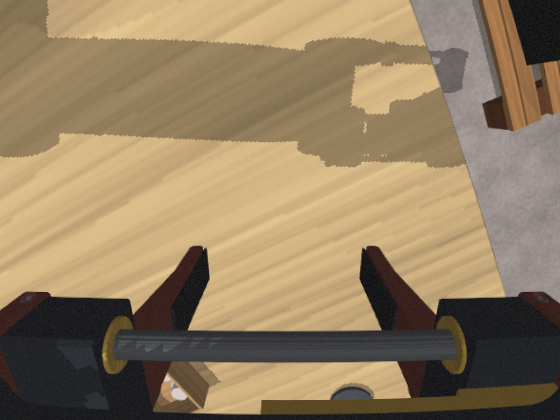

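The scene view shows the empty socket at about (302,215), the black castor in the block at about (217,240), and red look-alikes at (190,230) and (248,273). Next I'll estimate rough positions from this view and crop in on it.

```bash
cat > h.py <<'E'
import cv2,numpy as np
def ray(d,uv):
    K=np.array([[d["fx"],0,d["cx"]],[0,d["fy"],d["cy"]],[0,0,1.]])
    p=cv2.undistortPoints(np.array([[uv]],float),K,np.array(d["dist_coeffs"],float))[0,0]
    R=np.array(d["R"]);t=np.array(d["t"]);v=R.T@np.array([p[0],p[1],1]);return -R.T@t,v/np.linalg.norm(v)
def plane(d,uv,z):
    c,v=ray(d,uv);return c+v*(z-c[2])/v[2]
def tri(obs):
    A=np.zeros((3,3));b=np.zeros(3)
    for d,uv in obs:
        c,v=ray(d,uv);P=np.eye(3)-np.outer(v,v);A+=P;b+=P@c
    X=np.linalg.solve(A,b);return X,[np.linalg.norm((np.eye(3)-np.outer(ray(d,uv)[1],ray(d,uv)[1]))@(X-ray(d,uv)[0]))*1000 for d,uv in obs]
def proj(d,X):
    K=np.array([[d["fx"],0,d["cx"]],[0,d["fy"],d["cy"]],[0,0,1.]])
    return cv2.projectPoints(np.array([X],float),cv2.Rodrigues(np.array(d["R"]))[0],np.array(d["t"],float),K,np.array(d["dist_coeffs"],float))[0][0,0]
def load(n): return np.load(f"pics/{n}.npy",allow_pickle=True).item()
def snap(r,n,tag):
    d=r.snapshot(n);cv2.imwrite(f"pics/{tag}.png",d["frame"][:,:,::-1]);np.save(f"pics/{tag}.npy",d,allow_pickle=True);return d
E
python3 - <<'E'
from h import *
s=load("scene0");q=load("side0")
for nm,uv,z in [("sock",(302,215),.075),("hub",(382,255),.067),("block",(217,246),.045),("castor top",(217,236),.075),("redA",(190,230),.02),("redB",(248,273),.02),("box",(317,182),.045),("mallet",(207,303),.03),("jar",(236,335),.085)]:
    print(nm,plane(s,uv,z).round(3))
print(tri([(s,(217,237)),(q,(329,176))]))
w=load("wrist0");R=np.array(w["R"]);print(R)
f=s["frame"][190:310,160:330];cv2.imwrite("pics/c0.png",cv2.resize(f[:,:,::-1],None,fx=4.5,fy=4.5,interpolation=cv2.INTER_CUBIC))
E
```

```text
sock [ 0.566 -0.038  0.075]
hub [ 0.823 -0.062  0.067]
block [ 0.43  -0.256  0.045]
castor top [ 0.428 -0.25   0.075]
redA [ 0.293 -0.225  0.02 ]
redB [ 0.547 -0.271  0.02 ]
box [0.485 0.195 0.045]
mallet [ 0.536 -0.41   0.03 ]
jar [ 0.679 -0.472  0.085]
(array([ 0.42915313, -0.25213325,  0.07346131]), [np.float64(0.5869076445463951), np.float64(0.5869076445463874)])
[[ 0.4489687   0.89354506 -0.00208171]
 [ 0.85082082 -0.42678746  0.30652308]
 [ 0.27300373 -0.13939043 -0.95186095]]
```

View pics/c0.png

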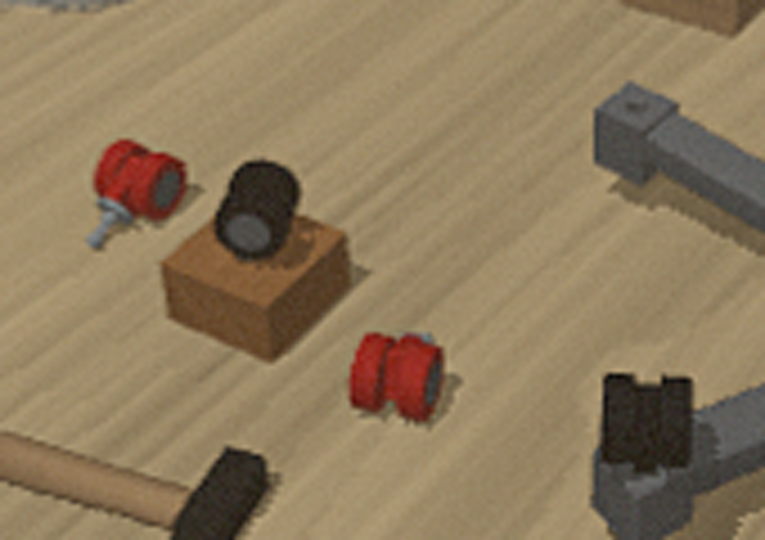

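```bash
python3 - <<'E'
from station import r
from h import *
r.reach([0.43,-0.252,0.40],[180,0,60]);r.wait(0.3)
s=r.sense();print(s["clock"],s["joints"].round(1),s["tcp_pos"].round(4),s["orientation"].round(2),s["contact_force"].round(2))
snap(r,"wrist","w1");snap(r,"side","s1")
E
```

```text
3.2833 [-34.3 -10.5  86.2   0.  104.3  -4.3] [ 0.4302 -0.2518  0.4   ] [-180.     -0.     60.03] [-0.   -0.53 -0.79]
```

View pics/w1.png

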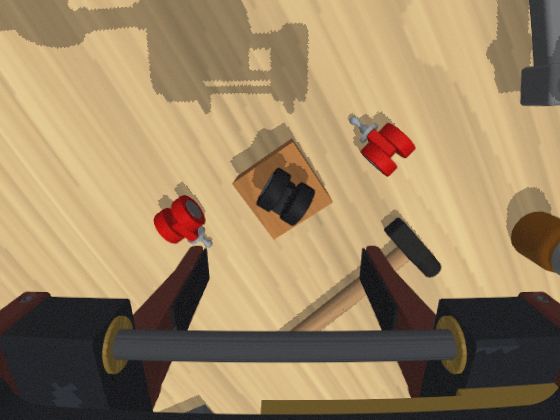

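View pics/s1.png

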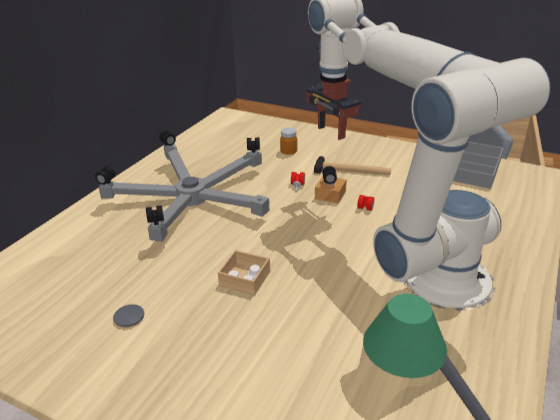

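The wrist view shows the castor in the block at about (287,195), with the block-top corners near (291,141), (233,184), (276,238) and (332,201). Red look-alikes are at (180,220) and (388,150).

```bash
python3 - <<'E'
from h import *
d=load("w1");f=d["frame"][120:260,200:350]
cv2.imwrite("pics/c1.png",cv2.resize(f[:,:,::-1],None,fx=4,fy=4,interpolation=cv2.INTER_CUBIC))
hsv=cv2.cvtColor(d["frame"],cv2.COLOR_RGB2HSV)
m=(hsv[...,2]<62).astype(np.uint8);m[:120]=0;m[240:]=0;m[:,:225]=0;m[:,340:]=0
n,l,st,c=cv2.connectedComponentsWithStats(m);print(st[1:],c[1:])
i=1+st[1:,4].argmax();cnt=cv2.findContours((l==i).astype(np.uint8),0,1)[0][0];print(cv2.minAreaRect(cnt))
cs=np.array([plane(d,u,.045) for u in [(291,141),(233,184),(276,238),(332,201)]]);print(cs.round(4),cs.mean(0),np.linalg.norm(np.roll(cs,1,0)-cs,axis=1),np.degrees(np.arctan2(*(np.roll(cs,1,0)-cs)[:,1::-1].T)))
E
```

```text
[[ 257  168   57   57 1839]] [[285.72865688 197.08265362]]
((286.0220642089844, 197.03517150878906), (47.24089813232422, 42.747074127197266), 31.32869529724121)
[[ 0.4625 -0.2095  0.045 ]
 [ 0.3848 -0.2181  0.045 ]
 [ 0.3932 -0.2966  0.045 ]
 [ 0.4696 -0.2893  0.045 ]] [ 0.42753892 -0.25337157  0.045     ] [0.080059   0.07817212 0.07896004 0.07674307] [ -84.91201819    6.26900846   96.11412881 -174.5390112 ]
```

View pics/c1.png

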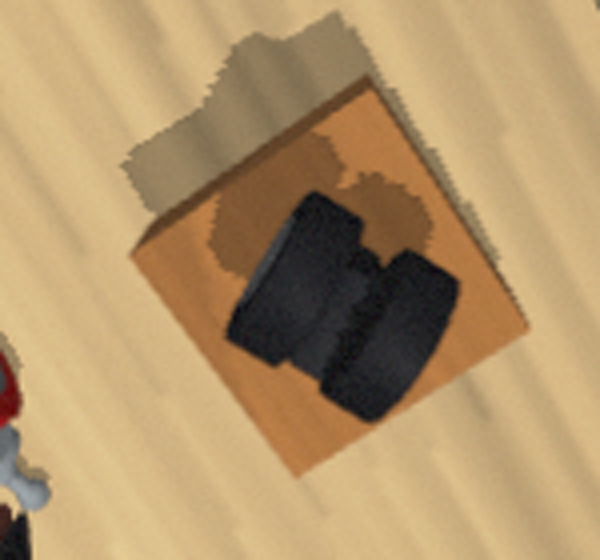

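```bash
python3 - <<'E'
from h import *
d=load("w1");c=lambda x,y:(200+(x-1.5)/4,120+(y-1.5)/4)
P=lambda x,y,z:plane(d,c(x,y),z)
print("block",[P(*p,.045).round(4) for p in [(371,88),(133,257),(296,476),(529,326)]])
b=np.mean([P(*p,.045) for p in [(371,88),(133,257),(296,476),(529,326)]],0);print(b)
# outlines of the wheels: tread edges
print("L outer",P(316,192,.075),P(230,335,.075),"R outer",P(458,285,.075),P(373,421,.075))
print("wheelL",P(297,280,.08),"R",P(390,337,.08))
v=P(390,337,.08)-P(297,280,.08);print(np.degrees(np.arctan2(v[1],v[0])),np.linalg.norm(v))
v=P(373,421,.075)-P(458,285,.075);print(np.degrees(np.arctan2(v[1],v[0])),np.linalg.norm(v))
v=P(230,335,.075)-P(316,192,.075);print(np.degrees(np.arctan2(v[1],v[0])),np.linalg.norm(v))
print("blob", plane(d,(285.7,197.08),.080), plane(d,(286,197.04),.075))
for z in(.045,.075): print(proj(d,[*b[:2],z]),(proj(d,[*b[:2],z])-[200,120])*4)
s=load("s1");f=s["frame"][150:220,290:370];cv2.imwrite("pics/c2.png",cv2.resize(f[:,:,::-1],None,fx=8,fy=8,interpolation=cv2.INTER_CUBIC))
E
```

```text
block [array([ 0.4634, -0.2108,  0.045 ]), array([ 0.3848, -0.2179,  0.045 ]), array([ 0.3904, -0.2959,  0.045 ]), array([ 0.4694, -0.2893,  0.045 ])]
[ 0.42702109 -0.25348701  0.045     ]
L outer [ 0.44026673 -0.22295238  0.075     ] [ 0.40300127 -0.24362112  0.075     ] R outer [ 0.45921681 -0.26093777  0.075     ] [ 0.42293496 -0.28193867  0.075     ]
wheelL [ 0.4257702 -0.2387161  0.08     ] R [ 0.43841167 -0.26288304  0.08      ]
-62.386390933408705 0.027273575092198892
-149.93660396690225 0.0419214853510366
-150.9856981970149 0.042613514239356914
blob [ 0.43204776 -0.25110748  0.08      ] [ 0.431651   -0.25245031  0.075     ]
[282.66817403 192.47961734] [330.67269612 289.91846938]
[282.53139245 200.10485325] [330.1255698  320.41941301]
```

View pics/c2.png

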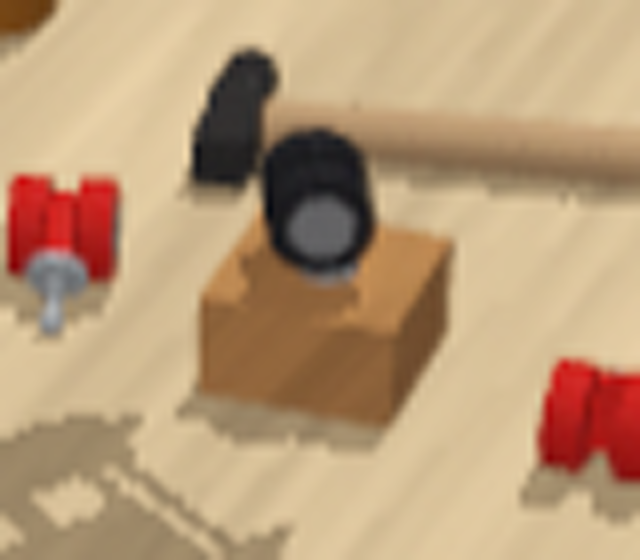

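The castor's axle lies at about -61°, with its +x side at about +29°. The stem is near (0.427,-0.254). I'll look at the socket next, before gripping.

```bash
python3 - <<'E'
from station import r
from h import *
r.reach([0.566,-0.038,0.40],[180,0,29]);r.wait(0.3)
s=r.sense();print(s["clock"],s["joints"].round(1),s["tcp_pos"].round(4),s["orientation"].round(2))
d=snap(r,"wrist","w2")
u=proj(d,[.566,-.038,.075]);print(u)
x,y=int(u[0])-75,int(u[1])-60;x=max(x,0);y=max(y,0);print(x,y)
f=d["frame"][y:y+120,x:x+150];cv2.imwrite("pics/c3.png",cv2.resize(f[:,:,::-1],None,fx=5,fy=5,interpolation=cv2.INTER_CUBIC))
for n,(cx,cy) in (("s1",(262,203)),("scene0",(300,214))):
    g=load(n)["frame"][cy-25:cy+25,cx-25:cx+25];cv2.imwrite(f"pics/c3{n}.png",cv2.resize(g[:,:,::-1],None,fx=10,fy=10,interpolation=cv2.INTER_CUBIC))
a=cv2.imread("pics/c3s1.png");b=cv2.imread("pics/c3scene0.png");cv2.imwrite("pics/c3b.png",cv2.resize(np.hstack([a,b]),(800,400)))
E
```

```text
4.675 [-7.400e+00  1.000e-01  7.630e+01 -0.000e+00  1.036e+02  5.370e+01] [ 0.5658 -0.0389  0.4002] [ 1.7999e+02 -1.0000e-02  2.8920e+01]
[283.89471277 196.2985836 ]
208 136
```

View pics/w2.png

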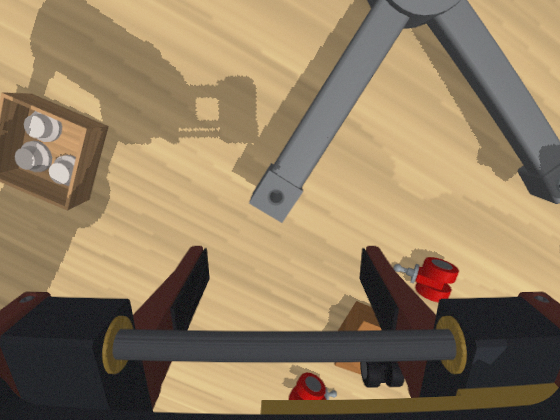

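View pics/c3.png

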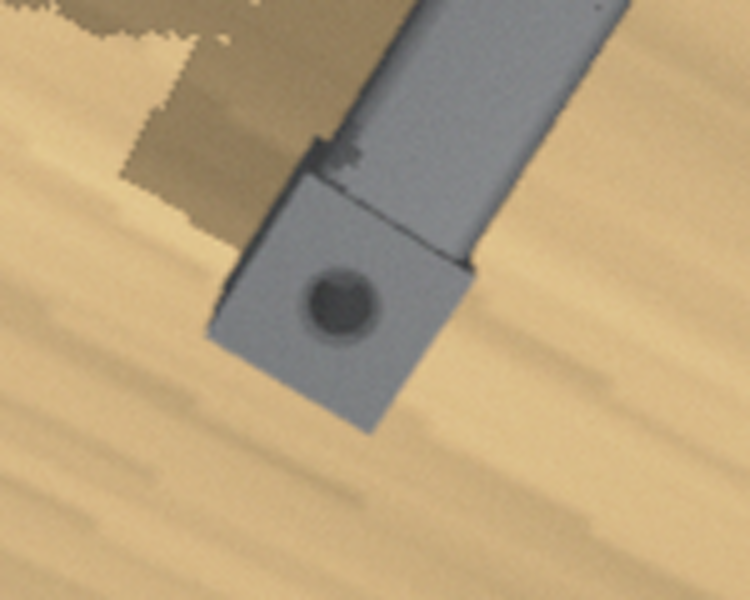

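View pics/c3b.png

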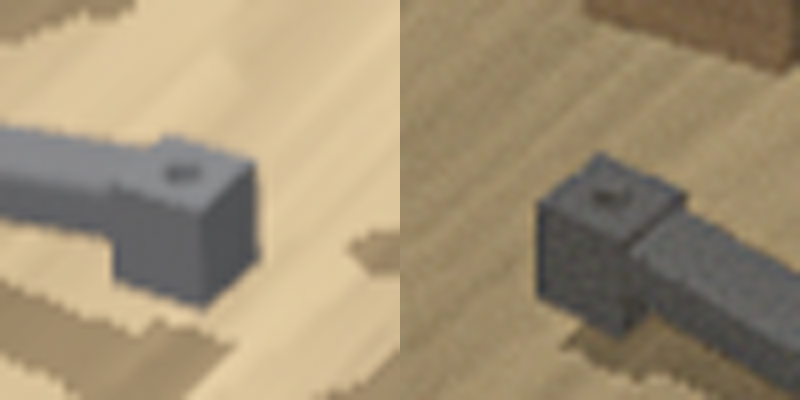

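The socket mouth is at about (275.8,196.8) in the wrist view, (259.8,199.6) in the side view and (300.8,213.6) in the scene view.

```bash
python3 - <<'E'
from station import r
from h import *
w,s,q=load("w2"),load("scene0"),load("s1")
for d,u in((w,(275.8,196.8)),(s,(300.8,213.6)),(q,(259.8,199.6))):print(plane(d,u,.075).round(4))
print(tri([(w,(275.8,196.8)),(s,(300.8,213.6)),(q,(259.8,199.6))]))
c=lambda x,y:(208+(x-2)/5,136+(y-2)/5)
k=np.array([plane(w,c(*p),.075) for p in [(312,175),(209,333),(371,433),(473,270)]]);print(k.round(4),k.mean(0),np.linalg.norm(k-np.roll(k,1,0),axis=1))
r.reach([0.427,-0.254,0.40],[180,0,29]);r.wait(0.4)
t=r.sense();print(t["clock"],t["tcp_pos"].round(4),t["orientation"].round(2))
d=snap(r,"wrist","w3");f=d["frame"][120:260,210:360]
cv2.imwrite("pics/c4.png",cv2.resize(f[:,:,::-1],None,fx=4,fy=4,interpolation=cv2.INTER_CUBIC))
E
```

```text
[ 0.5616 -0.0311  0.075 ]
[ 0.5598 -0.0337  0.075 ]
[ 0.5578 -0.0336  0.075 ]
(array([ 0.55949012, -0.03267236,  0.07419519]), [np.float64(2.3144196401196937), np.float64(0.23672976512568844), np.float64(2.087006232125362)])
[[ 0.5823 -0.0134  0.075 ]
 [ 0.5437 -0.0104  0.075 ]
 [ 0.5407 -0.0495  0.075 ]
 [ 0.5809 -0.0507  0.075 ]] [ 0.5618974 -0.0310033  0.075    ] [0.03726409 0.03873297 0.03921955 0.04027819]
6.1333 [ 0.4274 -0.2536  0.3999] [-179.99   -0.     29.06]
```

View pics/c4.png

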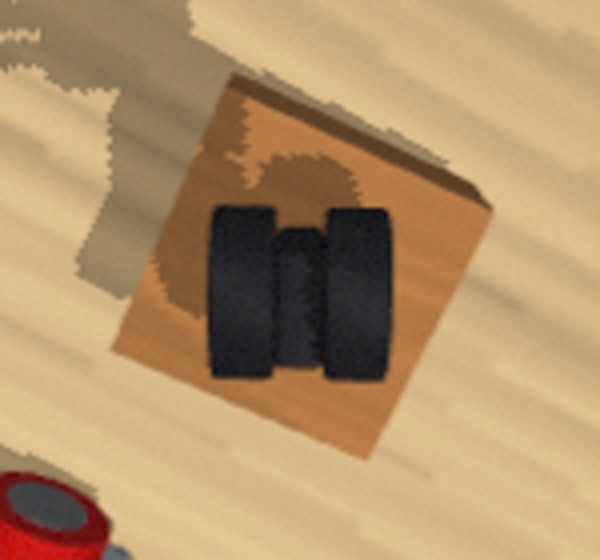

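```bash
python3 - <<'E'
from h import *
d=load("w3");c=lambda x,y:(210+(x-1.5)/4,120+(y-1.5)/4)
k=np.array([plane(d,c(*p),.045) for p in [(233,78),(112,349),(367,458),(492,210)]]);print(k.mean(0),np.linalg.norm(k-np.roll(k,1,0),axis=1))
a=np.radians(29);tx=np.array([np.cos(a),np.sin(a)]);ty=np.array([np.sin(a),-np.cos(a)]) 
for z in(.075,.097): 
    P=plane(d,c(299.5,293),z)[:2]-[.4274,-.2536];print(z,"tool x,y mm",P@tx*1e3,P@ty*1e3)
P=k.mean(0)[:2]-[.4274,-.2536];print("block tool",P@tx*1e3,P@ty*1e3)
# wheel outline in tool x : silhouettes rays
for y in(206,380):
  o,v=ray(d,c(299.5,y));ox=(o[:2]-[.4274,-.2536])@tx;vx=v[:2]@tx
  # signed dist of circle centre (xc,.075) radius .022
  n=np.array([-v[2],vx]);n/=np.linalg.norm(n);  # in (x,z)
  # dist=(X-O).n ; solve xc for +-.022
  for s in(1,-1): print(y,s,"xc",(s*.022+np.dot([ox,o[2]],n)-n[1]*.075)/n[0]*1e3)
s,q=load("scene0"),load("s1")
for n,D,(x0,y0) in(("scene",s,(190,215)),("side",q,(305,150))):
  g=D["frame"][y0:y0+60,x0:x0+60];cv2.imwrite(f"pics/z{n}.png",cv2.resize(g[:,:,::-1],(400,400),interpolation=cv2.INTER_CUBIC))
cv2.imwrite("pics/z.png",np.hstack([cv2.imread("pics/zscene.png"),cv2.imread("pics/zside.png")]))
E
```

```text
[ 0.42771926 -0.25363492  0.045     ] [0.07769796 0.08213804 0.07890296 0.0791504 ]
0.075 tool x,y mm 4.186351579646691 -0.24652360279873672
0.097 tool x,y mm 10.05181286938851 -0.27946525539605716
block tool 0.26230193091458864 0.18531827216744273
206 1 xc 48.65612328656311
206 -1 xc 3.833298764425393
380 1 xc 4.419450982641798
380 -1 xc -42.08369435868955
```

View pics/z.png

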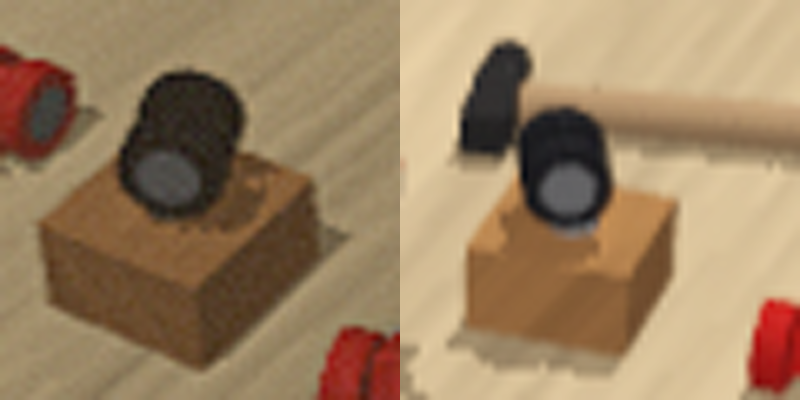

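Wheel centre sits +4.1 mm along tool x, so the stem is at about -0.9 mm (the block centre gives +0.3 mm). Castor and jaws are aligned. Now descend, grip and lift.

```bash
python3 - <<'E'
from station import r
from h import *
P=lambda m:(lambda s:print(m,s["clock"],s["tcp_pos"].round(4),s["contact_force"].round(2),round(s["opening"],4)))(r.sense())
r.servo_line([.4271,-.2539,.238],[180,0,29],speed=.12);P("down")
r.grab(55);r.wait(.2);P("grab")
r.servo_line([.4271,-.2539,.30],speed=.08);r.wait(.2);P("up")
snap(r,"side","s4");snap(r,"scene","sc4");snap(r,"wrist","w4")
E
```

```text
down 7.6833 [ 0.4273 -0.2541  0.239 ] [-0.16 -0.31 -0.71] 0.0879
grab 8.6333 [ 0.4271 -0.2539  0.238 ] [-0.22  0.9  -1.24] 0.0436
up 9.7583 [ 0.427  -0.2538  0.2993] [ 0.49  0.26 -0.72] 0.0435
```

View pics/w4.png

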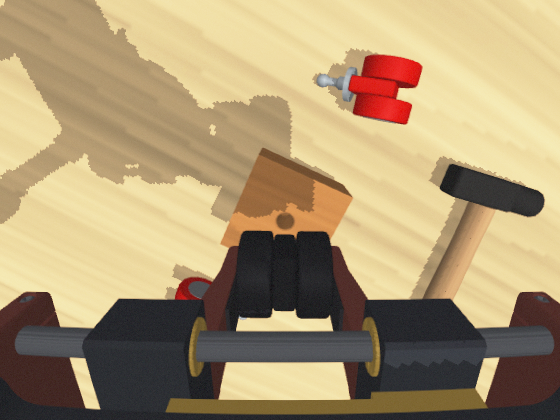

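View pics/sc4.png

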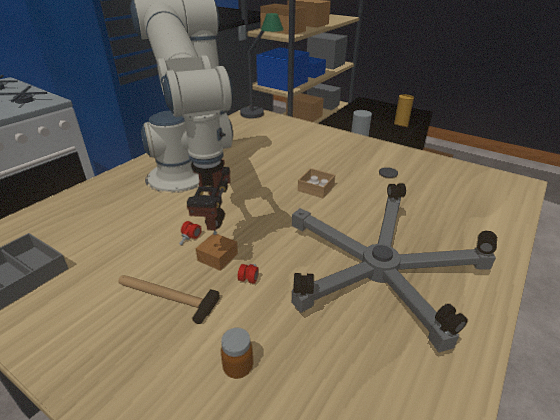

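Castor gripped (opening 43.5 mm) and clear of the block, whose hole shows at (285,221). To check camera bias, I'll get the block centre from the fixed cameras too.

```bash
python3 - <<'E'
from h import *
s,q,w,w4=load("sc4"),load("s1"),load("w3"),load("w4")
s0=load("scene0")
m=lambda D,o,a,b:np.mean([plane(D,(o[0]+x/6.667-.43,o[1]+y/6.667-.43),.045) for x,y in(a,b)],0)
print("scene",m(s0,(190,215),(42,225),(318,183)),"side",m(q,(305,150),(470,247),(678,203)))
print("w4 hole",plane(w4,(285,221),.045))
g=s["frame"][200:280,180:270];g2=load("s4")["frame"][150:230,290:380]
cv2.imwrite("pics/z2.png",cv2.resize(np.hstack([g,g2])[:,:,::-1],(800,356),interpolation=cv2.INTER_CUBIC))
E
```

```text
scene [ 0.42730591 -0.25367779  0.045     ] side [ 0.25221605 -0.33876895  0.045     ]
w4 hole [ 0.42690074 -0.25391665  0.045     ]
```

View pics/z2.png

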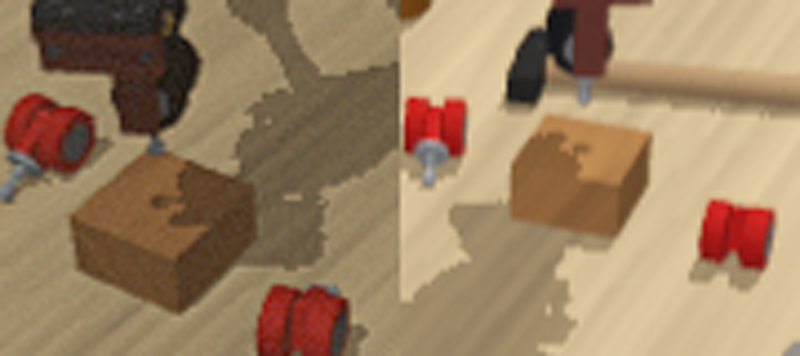

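```bash
python3 - <<'E'
from station import r
from h import *
P=lambda m:(lambda s:print(m,s["clock"],s["tcp_pos"].round(4),s["orientation"].round(2),s["contact_force"].round(2),round(s["opening"],4)))(r.sense())
r.servo_line([.4271,-.2539,.35],speed=.15)
r.reach([.5615,-.0315,.35],[180,0,29])
r.servo_line([.5615,-.0315,.31],speed=.06);r.wait(.4);P("hover")
a=snap(r,"side","s5");b=snap(r,"scene","sc5");snap(r,"wrist","w5")
X=[.5615,-.0315]
for d in(a,b):print(proj(d,[*X,.075]),proj(d,[*X,.091]))
g=b["frame"][180:240,260:340];g2=a["frame"][160:220,220:300]
for i,(x,o) in enumerate(((g,(260,180)),(g2,(220,160)))): cv2.imwrite(f"pics/z3{i}.png",cv2.resize(x[:,:,::-1],(800,600),interpolation=cv2.INTER_CUBIC))
E
```

```text
hover 12.625 [ 0.5615 -0.0315  0.3102] [ 1.7999e+02 -2.0000e-02  2.9000e+01] [ 0.65 -0.08 -1.27] 0.0439
[258.33525834 199.66471933] [258.12562952 195.00319868]
[301.68295325 213.42524038] [301.87509105 208.94157722]
```

View pics/z30.png

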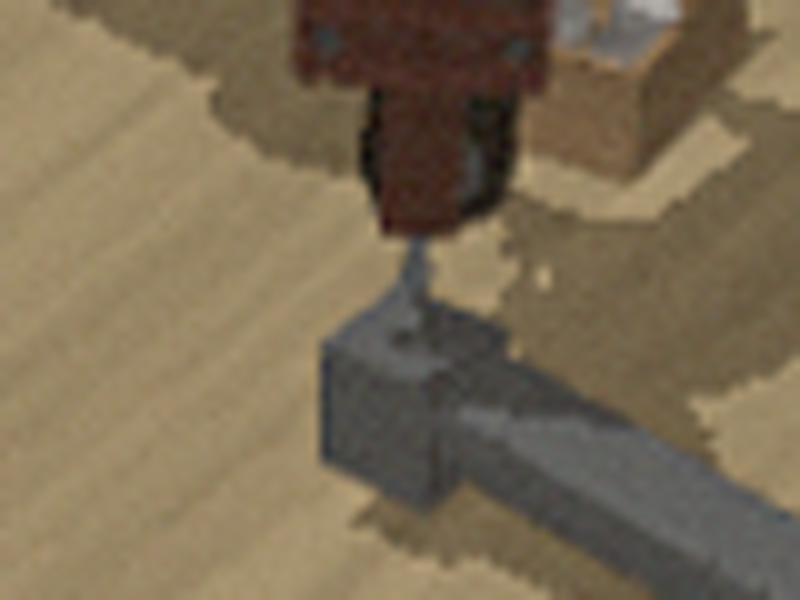

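View pics/z31.png

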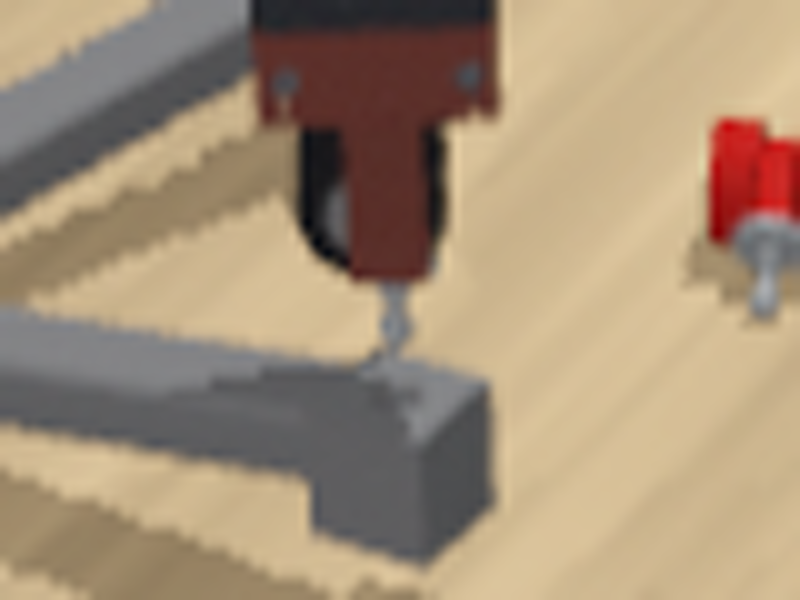

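View pics/w5.png

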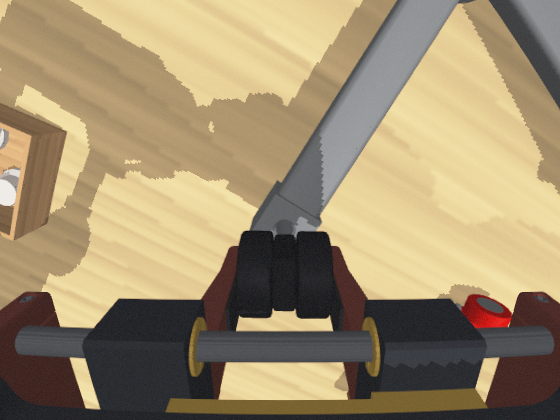

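Scene view: stem at crop x≈418 and hole at ≈408. Side view: stem ≈395 and hole ≈399. Both suggest the socket is a little further toward -x. I'll refine this with subpixel centroids.

```bash
python3 - <<'E'
from h import *
g=lambda n:cv2.cvtColor(load(n)["frame"],cv2.COLOR_RGB2GRAY).astype(int)
a=load("sc5")["frame"].astype(int);b=load("sc4")["frame"].astype(int)
print("scene stem (B-R)");x=load("sc5")["frame"].astype(int);print((x[...,2]-x[...,0])[202:216,294:310])
print("scene0 hole");print(g("scene0")[208:219,292:310])
x=load("s5")["frame"].astype(int);print("side stem");print((x[...,2]-x[...,0])[186:198,252:268])
print("s1 hole");print(g("s1")[195:204,250:270])
E
```

```text
scene stem (B-R)
[[-52 -51 -54 -55 -27 -37 -34 -34 -34 -30 -31 -27 -42 -45 -45 -58]
 [-54 -51 -55 -53 -42 -39 -36 -16 -16 -34 -42 -44 -54 -52 -56 -57]
 [-56 -54 -51 -54 -53 -55 -39   9 -11 -49 -53 -53 -54 -54 -54 -52]
 [-56 -55 -55 -52 -54 -54 -33   6 -20 -58 -56 -56 -56 -51 -53 -53]
 [-51 -53 -53 -53 -53 -55 -16   5  -6 -38 -56 -54 -53 -53 -54 -50]
 [-49 -53 -51 -52 -55 -43   4   7  -9 -41 -55 -52 -55 -54 -54 -50]
 [-51 -51 -52 -54 -47 -17  -2   4 -10 -51 -56 -53 -51 -52 -53 -53]
 [-53 -53 -56 -46 -18   2   0  -3 -17 -50 -54 -56 -55 -55 -56 -57]
 [-53 -55 -45 -17   3  -3   0  -6  -5   4 -20 -43 -51 -54 -54 -54]
 [-52 -31   3   2  -2  -5  -2  -2  -4  -8  -3   1  -3 -20 -43 -39]
 [-17   2  -1   0  -4  -1  -3  -1  -6  -9  -7  -7 -11  -1  -4 -12]
 [  3   1  -3   0   1  -8  -3  -8  -8  -8  -6  -4  -8  -4  -6   0]
 [ -1  -3  -3  -5   1 -10  -3  -6  -7  -5  -3  -4  -5  -8  -6   0]
 [ -3  -8  -4  -3  -3  -2  -2  -3  -4  -4  -8  -4  -5  -6  -5  -6]]
scene0 hole
[[142 135 137 134 135 139 135 106 103 131 138 137 142 135 139 137 137 139]
 [140 138 142 137 137 131 107  88  94  90 106 126 131 136
[... 1582 characters left out ...]
 192 194
  194 196]
 [137 142 148 147 154 151 140 140 140 140 140 141 150 166 168 180 186 190
  196 198]
 [137 137 137 138 140 140 139 140 137 137 138 137 138 140 141 151 161 170
  182 195]
 [138 138 138 139 140 140 140 134 124 123 125 125 135 140 140 140 140 133
  133 184]
 [138 137 139 140 140 139 139 123  99 101 104 109 130 140 140 139 128 110
  102 177]
 [132 129 137 141 139 139 139 128 107 111 115 120 133 140 138 128 100  82
   98 168]
 [118 107 121 126 130 137 139 140 133 133 135 139 140 139 129 101  83  83
   92 155]
 [104  98  98  98 107 120 127 130 136 136 140 139 139 128 100  83  83  82
   93 154]
 [100  98  98  98  98  99  99 107 120 120 130 132 128 101  81  83  83  83
   93 155]]
```

Subpixel check: carried down to the rim, the stem lands on scene column 300.95 (hole 300.9) and side column 259.3 (hole 259.3), so it is aligned within about 0.5 mm. Inserting with force watch.

```bash
cat > ins.py <<'E'
from station import r
import numpy as np
def st(z,x,y,sp):
    r.servo_line([x,y,z],[180,0,29],speed=sp)
    s=r.sense();return s
E
python3 - <<'E'
from ins import *
x,y=.5615,-.0315
f0=r.sense()["contact_force"].copy();print("f0",f0.round(2))
z=.310
while z>.2812:
    z-=.002;s=st(z,x,y,.03);f=s["contact_force"]-f0
    print(round(s["clock"],2),round(z,4),s["tcp_pos"].round(4),f.round(1))
    if f[2]>8 or np.hypot(*f[:2])>8: print("stop");break
E
```

```text
f0 [ 0.59  0.   -1.67]
13.03 0.308 [ 0.5614 -0.0315  0.3077] [0.  0.4 0. ]
13.28 0.306 [ 0.5615 -0.0315  0.3058] [-1.1  0.1  0.8]
13.53 0.304 [ 0.5615 -0.0315  0.3038] [-0.4 -0.2  0.6]
13.78 0.302 [ 0.5615 -0.0315  0.3018] [-0.3  0.1  0.8]
14.03 0.3 [ 0.5615 -0.0315  0.2998] [0.1 0.6 1.3]
14.28 0.298 [ 0.5615 -0.0315  0.2978] [-0.9 -0.3  1.2]
14.53 0.296 [ 0.5615 -0.0315  0.2958] [-0.2  0.1  0.3]
14.78 0.294 [ 0.5615 -0.0315  0.2938] [-0.7 -0.7  0. ]
15.03 0.292 [ 0.5615 -0.0315  0.2918] [-0.9 -0.2 -0.1]
15.28 0.29 [ 0.5615 -0.0315  0.2898] [-0.6  0.2  0.7]
15.53 0.288 [ 0.5615 -0.0315  0.2878] [-1.2  1.3  0. ]
15.78 0.286 [ 0.5615 -0.0315  0.2858] [-0.   0.6  0.1]
16.02 0.284 [ 0.5615 -0.0315  0.2838] [-0.2 -0.1  0.8]
16.27 0.282 [ 0.5614 -0.0315  0.2818] [-0.6 -0.  -0.2]
16.52 0.28 [ 0.5615 -0.0315  0.28  ] [-1.  -0.2  0.9]
```

The stem is in the hole with no lateral load. Now the click.

```bash
python3 - <<'E'
from ins import *
x,y=.5615,-.0315
z=.280;pk=0
while z>.263:
    z-=.0005;s=st(z,x,y,.01);f=s["contact_force"]-[.2,.2,-1.2]
    print(round(s["clock"],2),round(z,4),s["tcp_pos"].round(4),f.round(1),round(s["opening"],4))
    if f[2]>27 or np.hypot(*f[:2])>10: print("stop");break
    if z<.2695 and f[2]>24: print("seat");break
E
```

```text
16.77 0.2795 [ 0.5615 -0.0315  0.2797] [-0.5 -0.2  1.4] 0.0439
17.02 0.279 [ 0.5616 -0.0315  0.2793] [-0.2  0.8  2.6] 0.044
17.27 0.2785 [ 0.5616 -0.0315  0.279 ] [-0.4 -0.5  3.3] 0.0441
17.52 0.278 [ 0.5616 -0.0315  0.2786] [-1.1  0.2  5.8] 0.0439
17.77 0.2775 [ 0.5616 -0.0315  0.2783] [-1.2  0.4  7.3] 0.0435
18.02 0.277 [ 0.5616 -0.0315  0.2781] [-0.3  0.5  8.6] 0.0433
18.27 0.2765 [ 0.5616 -0.0315  0.2779] [-1.9  0.2 10.1] 0.0436
18.52 0.276 [ 0.5616 -0.0315  0.2777] [-2.9 -0.5 10.5] 0.0437
18.77 0.2755 [ 0.5616 -0.0315  0.2776] [-3.3 -0.1 12.2] 0.0439
19.02 0.275 [ 0.5616 -0.0315  0.2773] [-2.3  0.2 11.8] 0.044
19.27 0.2745 [ 0.5616 -0.0315  0.277 ] [-2.6 -0.5 14.1] 0.0437
19.52 0.274 [ 0.5616 -0.0315  0.2769] [-3.3  0.2 15.2] 0.0436
19.77 0.2735 [ 0.5616 -0.0315  0.2765] [-3.9  0.4 16.1] 0.0438
20.02 0.273 [ 0.5617 -0.0315  0.2761] [-4.   0.8 16.2] 0.0439
20.27 0.2725 [ 0.5617 -0.0315  0.2759] [-4.4  0.4 17. ] 0.0436
20.52 0.272 [ 0.5616 -0.0315  0.2755] [-3.7 -0.5 17.1] 0.044
20.77 0.2715 [ 0.5616 -0.0315  0.2751] [-3.4  0.2 17.2] 0.0437
21.02 0.271 [ 0.5616 -0.0315  0.274 ] [-
[... 311 characters left out ...]
.9 -0.3 -1.6] 0.044
22.52 0.268 [ 0.5614 -0.0315  0.268 ] [1.1 0.6 0.2] 0.044
22.77 0.2675 [ 0.5614 -0.0315  0.2676] [ 0.6 -0.3 -0.7] 0.044
23.02 0.267 [ 0.5614 -0.0315  0.2673] [-0.7  0.8  2.6] 0.0441
23.27 0.2665 [ 0.5615 -0.0315  0.2671] [-2.8  0.6  4.9] 0.0437
23.52 0.266 [ 0.5614 -0.0315  0.2668] [-4.2 -0.4  7.5] 0.0437
23.77 0.2655 [ 0.5614 -0.0315  0.2667] [-4.2  0.3  9.2] 0.0438
24.02 0.265 [ 0.5614 -0.0315  0.2665] [-5.7 -0.1 10.1] 0.0438
24.27 0.2645 [ 0.5614 -0.0315  0.2664] [-5.6  0.6 10.8] 0.044
24.52 0.264 [ 0.5614 -0.0315  0.2663] [-7.2  1.  13.3] 0.0436
24.77 0.2635 [ 0.5613 -0.0315  0.2661] [-7.9  0.8 15.4] 0.0439
25.02 0.263 [ 0.5613 -0.0315  0.2659] [-7.4  0.2 16. ] 0.0438
```

It clicked at about 17 N, and the shoulder contact began at z≈0.2675 (0.268 expected). I'll press a little further to confirm it is home, then look.

```bash
python3 - <<'E'
from ins import *
from h import *
x,y=.5615,-.0315
z=.263
while z>.258:
    z-=.0005;x-=.0002;s=st(z,x,y,.01);f=s["contact_force"]-[.2,.2,-1.2]
    print(round(s["clock"],2),round(z,4),s["tcp_pos"].round(4),f.round(1))
    if f[2]>25 or np.hypot(*f[:2])>14: print("stop");break
a=snap(r,"side","s6");b=snap(r,"scene","sc6")
g=b["frame"][180:240,270:330];g2=a["frame"][160:220,230:290]
cv2.imwrite("pics/z6.png",cv2.resize(np.hstack([g,g2])[:,:,::-1],(800,400),interpolation=cv2.INTER_CUBIC))
E
```

```text
25.27 0.2625 [ 0.5612 -0.0314  0.2658] [-7.4  0.9 16.7]
25.52 0.262 [ 0.5611 -0.0314  0.2657] [-8.2 -0.2 19.1]
25.77 0.2615 [ 0.561  -0.0314  0.2656] [-8.4  0.5 19.7]
26.02 0.261 [ 0.5608 -0.0314  0.2654] [-7.6  1.4 21.8]
26.27 0.2605 [ 0.5607 -0.0314  0.2653] [-7.4  0.7 22. ]
26.52 0.26 [ 0.5606 -0.0314  0.2652] [-8.6  1.4 23.6]
26.77 0.2595 [ 0.5605 -0.0314  0.2651] [-9.   0.6 24.9]
27.02 0.259 [ 0.5604 -0.0314  0.2649] [-7.8  0.8 26.3]
stop
```

View pics/z6.png

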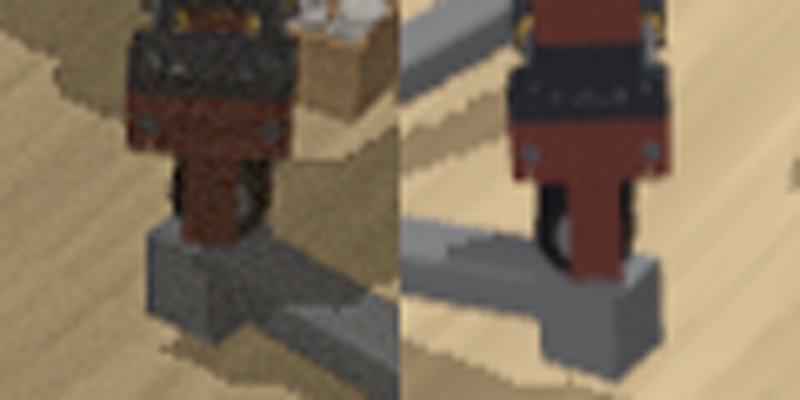

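It is solidly home: 26 N with stiff contact and no further travel. Now the slow pull.

```bash
cat >> ins.py <<'E'
def avg(n=4,dt=.02):
    F=[]
    for _ in range(n):
        F.append(r.sense()["contact_force"]);r.wait(dt)
    return np.mean(F,0)
E
python3 - <<'E'
from ins import *
x,y=.5604,-.0314
st(.2665,.5614,-.0315,.01);f=avg();print(r.sense()["clock"],r.sense()["tcp_pos"].round(4),f.round(1))
z=.2665;x=.5614
while z<.277:
    z+=.0005 if f[2]>-8 else .0003
    s=st(z,x,y,.008);f=avg(3)
    print(round(s["clock"],2),round(z,4),s["tcp_pos"].round(4),f.round(1),round(s["opening"],4))
    if f[2]<-12.3: break
H=[]
for i in range(8):
    r.wait(.18);H.append(r.sense()["contact_force"][2])
s=r.sense();print("hold",s["clock"],np.round(H,1),s["tcp_pos"].round(4))
E
```

```text
28.1083 [ 0.5614 -0.0315  0.2668] [-3.5  0.   5.9]
28.36 0.267 [ 0.5615 -0.0315  0.267 ] [-2.5 -0.3  4.5] 0.0435
28.66 0.2675 [ 0.5615 -0.0315  0.2672] [-1.  -0.6  2.4] 0.0437
28.96 0.268 [ 0.5614 -0.0314  0.2675] [ 0.7 -0.2 -0.4] 0.0438
29.26 0.2685 [ 0.5613 -0.0313  0.268 ] [ 0.3  0.6 -1.8] 0.0439
29.56 0.269 [ 0.5614 -0.0314  0.2686] [ 1.2  0.2 -3.5] 0.0439
29.86 0.2695 [ 0.5614 -0.0314  0.2692] [ 1.9  0.7 -5.7] 0.0436
30.16 0.27 [ 0.5615 -0.0314  0.2697] [ 3.3  0.2 -8. ] 0.0439
30.46 0.2703 [ 0.5614 -0.0314  0.27  ] [ 4.  -0.4 -9.5] 0.0438
30.76 0.2706 [ 0.5614 -0.0314  0.2702] [  4.8   0.1 -12. ] 0.0436
31.06 0.2709 [ 0.5614 -0.0314  0.2705] [  4.5  -0.4 -13.4] 0.0439
hold 32.575 [-13.8 -14.2 -14.2 -14.8 -14.2 -14.4 -14.2 -15.4] [ 0.5614 -0.0314  0.2708]
```

The pull held for 1.5 s at about 14.2 N raw, which is about 13 N net of the castor's weight. Easing off now.

```bash
python3 - <<'E'
from ins import *
x,y=.5614,-.0315
for z in(.2700,.2692,.2684,.2676,.2670,.2667):
    s=st(z,x,y,.01);f=avg(3);print(round(s["clock"],2),z,s["tcp_pos"].round(4),f.round(1))
E
```

```text
32.83 0.27 [ 0.5614 -0.0314  0.2704] [  2.3   0.7 -11.3]
33.12 0.2692 [ 0.5614 -0.0314  0.2699] [ 1.2  0.5 -7.1]
33.42 0.2684 [ 0.5615 -0.0315  0.2692] [ 0.2  0.9 -3.5]
33.73 0.2676 [ 0.5615 -0.0317  0.2682] [-0.1  0.1 -1.2]
34.02 0.267 [ 0.5615 -0.0316  0.2675] [ 0.4 -1.2  0.4]
34.33 0.2667 [ 0.5615 -0.0316  0.2672] [ 0.2 -0.8  3. ]
```

```bash
python3 - <<'E'
from ins import *
from h import *
r.let_go();r.wait(.2);s=r.sense();print(s["clock"],s["tcp_pos"].round(4),s["contact_force"].round(1),s["opening"])
r.servo_line([.5614,-.0315,.40],[180,0,29],speed=.1);r.wait(.3)
s=r.sense();print(s["clock"],s["tcp_pos"].round(4),s["contact_force"].round(1))
d=snap(r,"wrist","w7");a=snap(r,"side","s7");b=snap(r,"scene","sc7")
g=b["frame"][180:240,270:330];g2=a["frame"][160:220,230:290]
cv2.imwrite("pics/z7.png",cv2.resize(np.hstack([g,g2])[:,:,::-1],(800,400),interpolation=cv2.INTER_CUBIC))
# same-height comparison: wheel-top/wheel centre predicted pixel, stem (0.5615,-0.0315)
for n,D in(("scene",b),("side",a)):
    c=[.5615+.005*np.cos(np.radians(29)),-.0315+.005*np.sin(np.radians(29))]
    print(n,proj(D,[*c,.105]),proj(D,[*c,.127]))
E
```

```text
35.4083 [ 0.5614 -0.0315  0.2667] [ 0.3 -0.5 -0.2] 0.08797956898355831
37.1917 [ 0.5614 -0.0315  0.3997] [-0.1 -0.1 -0.8]
scene [303.77797866 205.0527851 ] [304.07129474 198.67738953]
side [256.21889898 190.94361902] [255.91107878 184.38829421]
```

View pics/z7.png

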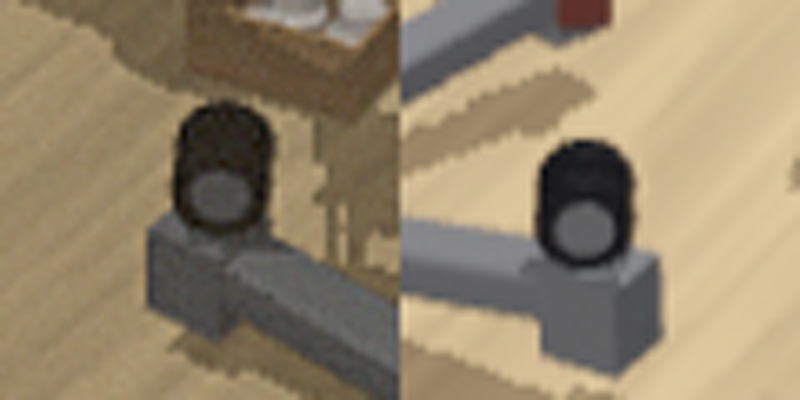

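View pics/sc7.png

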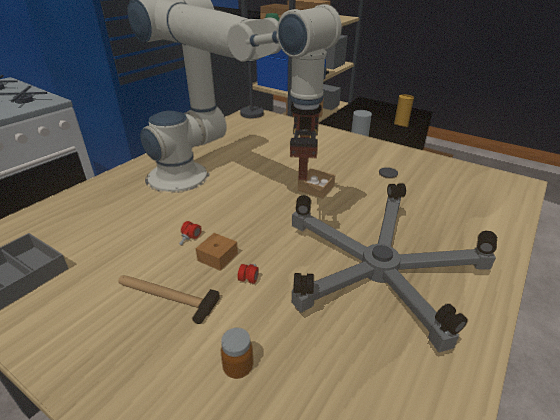

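View pics/w7.png

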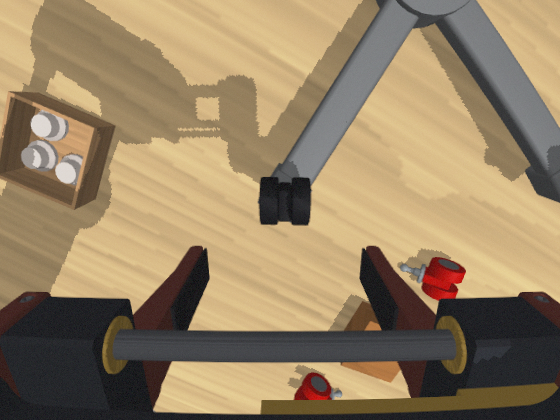

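The scene and side views show the castor standing in the socket, shoulder at the rim; the bystanders look unmoved. One quick height check from the wheel-face centres at scene crop (221,195) and side crop (585,230), then hand in.

```bash
python3 - <<'E'
from h import *
a,b=load("s7"),load("sc7");t=np.radians(29);tx=np.array([np.cos(t),np.sin(t)]);ty=np.array([np.sin(t),-np.cos(t)])
p=np.array([.5615,-.0315])+.005*tx
for z in(.105,.109):print(z,"scene",proj(b,[*(p+.022*ty),z]),"side",proj(a,[*(p-.022*ty),z]))
print("meas scene",270+221/6.667-.43,180+195/6.667-.43,"side",230+185/6.667-.43,160+230/6.667-.43)
m=lambda n:load(n)["frame"].astype(int)
df=(abs(m("sc7")-m("scene0")).max(2)>60).astype(np.uint8);n,l,st,c=cv2.connectedComponentsWithStats(df)
print([list(x) for x in st[1:] if x[4]>15])
from station import r
r.hand_in();print(r.sense()["clock"])
E
```

```text
0.105 scene [303.45906403 209.39164311] side [256.24577604 194.86429907]
0.109 scene [303.51204989 208.23305516] side [256.18951692 193.67087228]
meas scene 302.71834258287083 208.81853757312135 side 257.3186125693715 194.06827508624568
[[np.int32(131), np.int32(0), np.int32(15), np.int32(21), np.int32(200)], [np.int32(147), np.int32(0), np.int32(26), np.int32(32), np.int32(482)], [np.int32(187), np.int32(0), np.int32(102), np.int32(61), np.int32(1509)], [np.int32(211), np.int32(0), np.int32(76), np.int32(22), np.int32(999)], [np.int32(288), np.int32(0), np.int32(9), np.int32(10), np.int32(45)], [np.int32(300), np.int32(0), np.int32(15), np.int32(8), np.int32(53)], [np.int32(320), np.int32(0), np.int32(9), np.int32(3), np.int32(18)], [np.int32(168), np.int32(5), np.int32(17), np.int32(31), np.int32(359)], [np.int32(295), np.int32(4), np.int32(44), np.int32(23), np.int32(289)], [np.int32(254), np.int32(14), np.int32(25), np.int32(28), np.int32(197)], [np.int32(278), np.int32(27), np.int32(11), np.int32(15), np.int32(102)], [np.int32(329), np.int32(27), np.int32(12), np.int32(7), np.in
[... 658 characters left out ...]
int32(461)], [np.int32(299), np.int32(110), np.int32(14), np.int32(5), np.int32(38)], [np.int32(290), np.int32(117), np.int32(28), np.int32(63), np.int32(1035)], [np.int32(147), np.int32(131), np.int32(14), np.int32(30), np.int32(128)], [np.int32(194), np.int32(130), np.int32(12), np.int32(12), np.int32(45)], [np.int32(160), np.int32(134), np.int32(18), np.int32(12), np.int32(96)], [np.int32(176), np.int32(155), np.int32(8), np.int32(6), np.int32(19)], [np.int32(296), np.int32(195), np.int32(15), np.int32(20), np.int32(215)], [np.int32(208), np.int32(225), np.int32(19), np.int32(23), np.int32(278)]]
the job is handed in; nothing more can be done
the job is handed in; nothing more can be done
```

The castor is out of the block, clicked into the empty socket, pull-tested and released, and I've handed the job in at about 37 s.

- **Push:** it clicked home at about 17 N. I then pressed to about 26 N to check the seat, the highest force I used. The shoulder met the rim at tool height 0.2675 m, against 0.268 m expected.
- **Pull:** the force rose in small steps and stayed between 13.4 and 15.4 N raw for about 1.5 s. That is about 13 N on the socket after taking off the castor's weight, so slightly above the 12 N asked for but within limits. The castor stayed caught.
- **Ease-off and release:** I eased off until the shoulder met the rim again, with a light 3 N touch, and let go. The arm then rose clear, to about 0.40 m.

**Last checks:**
- Both fixed cameras show the castor seated. The wheel-face centre is 0.6 to 0.8 pixels above the fully-home position (about 2 to 3 mm), which is near the limit of camera calibration and picking pixels by hand, so the pictures alone do not prove it is home. The force readings do point to it.
- Comparing the scene picture from start to end, only the robot, the castor's old place and its new place changed. The parts of the picture behind the arm could not be compared this way.
- While seating, there was a side load of up to about 9 N, probably from the springy arm tilting. It was gone after easing off.
- The wrist and fixed cameras disagreed by up to about 4.5 mm on the socket position. I settled this by lining the stem up with the hole in the fixed views before inserting, and it went in without touching.

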